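Reset the machine interlock with its key

ROBOT

A 6-joint arm with a two-finger parallel gripper is mounted at the origin on a cart in front of the work surface, level with it; the furniture and walls round the work are solid. World frame = base frame: x ahead of the robot, y to its left, z up, the work surface at z = 0. Lengths are in m, angles in degrees, forces in N, time in s.
With the tool pointing down it reaches from about 0.4 to 0.825 m from the base axis. Payload 7 kg.
Tool frame: the origin (TCP) lies on the centre line of the jaws, within the pads' length; the fingertips stand 19 mm ahead of it and the grasp point (between the pads) is the TCP; z points along the fingers, y is the line along which they close (so a half turn about z gives the same grasp; the last joint's range is limited). The gripper opens to 88 mm and grips with 3 to 60 N. Pads are 19 mm wide; open, the fingers measure 130 mm over their backs; the gripper's body (78 mm by 193 mm) begins 47 mm behind the grasp point.
Start: joints at [92.424, 20.546, 0.682, 0, -70.136, -16.507], TCP at [0.164, 0.655, 0.246] pointing down, gripper open.
Joint ranges: [-176.03, 176.03], [-82.01, 121.73], [-58.28, 71.71], [-173.87, 95.51], [-174.79, -0.11], [-173.66, 173.66]. Speed limits (degrees/s): [136.94, 136.94, 172.46, 180, 180, 180].

INTERFACE

Orientations are given as [roll, pitch, yaw] about the fixed x, y, z axes, in that order (R = Rz(yaw) Ry(pitch) Rx(roll)).
In Python, from plant import get_state, capture, close_job gives the robot as it stands.
- The arm moves only by the tool apply_moves, never from a script. Its argument "targets" is a list of rows, each a list of 7 numbers: the opening, from 0 (shut) to 1 (fully open), then the shift along the tool's x, y, z normalised to -1 to 1, where 1 is 1000 mm, then the turn, a rotation vector about the tool's x, y, z normalised to -1 to 1, where 1 is 90 degrees. In form: [[claw, tx, ty, tz, ax, ay, az], ...]. A call has 1 to 20 rows; each row shifts and turns the commanded pose from where the row before left it, along the tool's axes as they then stand; what a row does not reach is not made up. A row lasts 1/12 s, in which the tool goes at most 41.7 mm and 7.16 degrees, less where a joint would pass 70% of its speed; a pose out of reach is approached as far as the arm can. A call with a number of a shift or a turn outside -1 to 1 is refused whole. A call with a gripper value outside its range is refused whole. The fingers move at their own pace and stop on an object; "newtons" is the grip in N (left out, the last holds). Time passes only in rows, so rows that do not move let the fingers close. It gives the time, the measured TCP pose, the force, the opening and the grip force at its end, in the units of the state.
- get_state(): the state, without advancing time (a new reading comes with each control period).
- capture(name): name is "scene" or "top" or "wrist"; returns a dict with "frame" (480x640x3 uint8, red, green, blue), "range_z" (480x640 float32, m along the optical axis (not along the pixel's ray), 0 where there is no reading), "camera_matrix" (3x3 intrinsics, pixels), "k1" (the pictures are not rectified: a ray, as slopes to the right and down, at radius r is drawn at 1 + k1 r^2 times it, then the intrinsics apply), "T" (4x4, takes a point from camera to world coordinates). Camera axes: x right, y down, z forward; pixel columns grow to the right and rows downward; lengths in m; the calibration is good to about 2 mm. A picture is of the moment at which its call begins.
- close_job(): hands the job in; it is judged then, once.
The state is a dict: "time_s": time; "joints": joint angles; "qd": joint speeds; "joint_torque": joint torques, N m; "tcp_pos": TCP position; "eef_rot": TCP orientation; "contact_force": force on the tool from outside, world axes, zero at the start; "moment": the same for the moment, N m; "gripper_width": finger opening in m; "gripper_force": force on a finger pad.
Only numpy, scipy, OpenCV 4.12 (cv2) and the standard library are available. Lean on these libraries where they do the work, as an engineer would, in place of code of your own. Each camera call takes 0.05 s, during which the arm holds its last target. There are 200 camera calls.

TASK

Reset the machine's interlock: take the key with the square, plate-like bow from the wooden key stand, push it well down into the keyway of the grey reset box, turn it clockwise to its stop and back home again, then draw it out and put it back upright, all the way down, in the slot it came from. Leave the other key, the one with the round ring bow, in its place.

Things in the scene. Friction and masses are not known exactly. Their poses are not given: they have to be found in the camera images.
- reset_key: The right key, steel, 92 mm tall, 55 to 115 g, upright in one slot of the wooden stand; it must return there. Origin: centre of the blade's foot; z up the key, x across its thickness, y across its width. Blade 24 mm (y) by 6 mm (x), z = 0 to 48 mm; bow a square plate 44 mm (y) by 10 mm (x), z = 48 to 92 mm: pinch it across x near z = 70 mm.
- other_key: The wrong key, in the other slot, 68 mm along y from the right one: round ring bow 38 mm across, 10 mm thick; blade 33 mm wide (too wide for the lock); 85 mm tall. Origin: centre of the blade's foot, axes as the right key's. Leave it alone.
- key_stand: Wooden block, fixed, 60 (x) by 140 (y) by 45 mm high; origin: centre of its underside. Two slots open upward at y = -34 and +34 mm, each 36 mm (y) by 10 mm (x), 35 mm deep (floor at z = 10 mm, on which a key's foot stands), mouths chamfered 4 mm. The keys' x, y axes are parallel to the stand's.
- keyway (a point): Centre of the keyway's mouth, on top of the round steel lock core (62 mm across) of the grey reset box (100 x 110 mm, fixed), 78 mm above the desk. Fixed to the box; z up. At home the keyway is 27 mm along this point's y, 9 mm along x; it is 30 mm deep, mouth chamfered 4 mm. A fully inserted key's foot is 30 mm below, its y along the point's y.
- lock_core (a joint): Turn of the lock core, rad: 0 = home (a stop, and the start), growing clockwise seen from above to the stop at 1.2 (69 degrees). White marks on the box show home (+y side) and stop. Light friction (0.05 N m), no spring: it stays where left. The key has about 0.13 rad of play in the keyway, so turn it some 0.1 rad beyond each end.

How it is judged (in metres and radians):
On the way, in this order (a step that is already met when the one before it is completed fails the run):
1. the right key stands in the keyway at least 20 mm deep, lock still home (z of reset_key in the frame of keyway below -0.02 m and horizontal distance between reset_key and keyway below 0.008 m and value of joint lock_core below 0.2 rad), for 0.1 s.
2. the key, still in, has turned the lock to its stop (beyond 1.0 rad) (z of reset_key in the frame of keyway below -0.015 m and horizontal distance between reset_key and keyway below 0.008 m and value of joint lock_core above 1 rad), for 0.1 s.
3. the key, still in, has turned the lock back home (below 0.2 rad) (z of reset_key in the frame of keyway below -0.015 m and horizontal distance between reset_key and keyway below 0.008 m and value of joint lock_core below 0.2 rad), for 0.1 s.
At the end, for the whole second after the job is handed in: The right key stands at rest in the slot it came from, its foot within 15 mm of its start and upright within 14 degrees; the lock is home within 0.2 rad (11 degrees); the other key is within 15 mm of where it stood (distance of each of reset_key, other_key from where it was at the start of the episode below 0.015 m and angle between reset_key's own z axis and vertical below 0.25 rad and linear speed of reset_key below 0.02 m/s and value of joint lock_core below 0.2 rad); the robot touches nothing.
It fails at once if the other key is taken out of its slot or knocked about (moved more than 20 mm) (distance of other_key from where it was at the start of the episode above 0.02 m).
It also fails if it takes over 64 s, if anything falls off the work surface, if the arm or the gripper's body presses on something with over 40 N, if the wrist force passes 120 N, or if a joint passes its speed limit or range.

## Working session

There is one attempt and no reset: what is moved stays moved. The work goes in short steps, Python scripts to look and compute and a tool call to move; the robot and the scene stay as the last step left them, time stands still between calls to the robot, and variables do not carry over. Pictures are saved under pics/ and viewed, at most 10 in all, crops included, and the job is handed in when it is done.

Besides the shell and the picture viewer there is one more tool, called by a JSON object that holds its "op" and its "data". apply_moves: Moves the arm, as the interface text tells. Scaled input: -1 to 1 covers 1000 mm each way for a shift and 90 degrees each way for a turn. Its arguments: {"type":"object","properties":{"targets":{"type":"array","items":{"type":"array","items":{"type":"number"}}},"newtons":{"type":"number"}},"required":["targets"]}

```bash
mkdir -p pics; cat > h.py <<'E'
import numpy as np, cv2
from plant import get_state, capture, close_job
def save(c,n): cv2.imwrite(f'pics/{n}.png',c['frame'][:,:,::-1])
def pts(c):
    "world xyz for each pixel from depth"
    K=c['camera_matrix'];k=c['k1'];v,u=np.mgrid[0:480,0:640].astype(np.float32)
    d=np.array([k,0,0,0,0],float)
    n=cv2.undistortPoints(np.stack([u.ravel(),v.ravel()],1)[:,None],K,d)[:,0]
    z=c['range_z'].ravel()
    P=np.c_[n*z[:,None],z,np.ones_like(z)]@c['T'].T
    P=P[:,:3]; P[z==0]=np.nan
    return P.reshape(480,640,3)
E
python3 - <<'E'
from h import *
print(get_state())
for n in('scene','top'):
    c=capture(n);save(c,n);np.savez(n,**c);print(n,c['T'].round(3).tolist(),c['k1'],c['camera_matrix'].tolist())
a=cv2.imread('pics/scene.png');b=cv2.imread('pics/top.png')
E
```

```text
{'time_s': 0.0, 'joints': array([ 9.24259913e+01,  2.05900818e+01,  6.33627290e-01, -2.14355451e-02,
       -7.01375585e+01, -1.65084005e+01]), 'qd': array([ 0.00652239,  0.05831869,  0.00420157, -0.06641398, -0.00280329,
       -0.08578092]), 'joint_torque': array([-2.25912394e-03, -5.82713306e+01,  2.93063807e+01,  6.99730530e+00,
        7.10398905e-03, -1.50167266e-04]), 'tcp_pos': array([0.16412698, 0.65425242, 0.24463271]), 'eef_rot': array([ 1.79904136e+02, -7.39686825e-03, -1.40897025e+01]), 'contact_force': array([0.49255953, 0.15468039, 0.24163228]), 'moment': array([-0.0826552 , -0.05500787,  0.03510768]), 'gripper_force': 0.0, 'gripper_width': 0.08717567197300245}
scene [[0.517, -0.477, 0.71, -0.071], [-0.856, -0.271, 0.441, -0.287], [-0.018, -0.836, -0.548, 0.559], [0.0, 0.0, 0.0, 1.0]] -0.046865516888532306 [[536.2374880170844, 0.0, 318.620495732661], [0.0, 536.2374880170844, 237.6165529711238], [0.0, 0.0, 1.0]]
top [[0.004, -0.999, 0.038, 0.516], [-1.0, -0.003, 0.028, 0.087], [-0.028, -0.038, -0.999, 0.918], [0.0, 0.0, 0.0, 1.0]] -0.07582989016075699 [[483.844871212134, 0.0, 310.25553364196156], [0.0, 483.844871212134, 244.63853791164465], [0.0, 0.0, 1.0]]
```

View pics/scene.png

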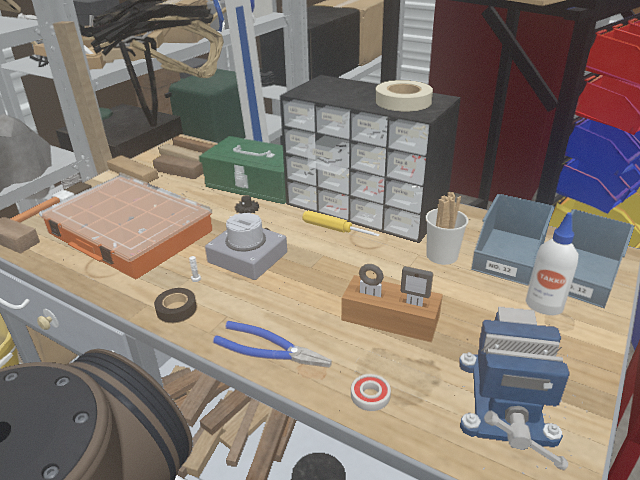

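View pics/top.png

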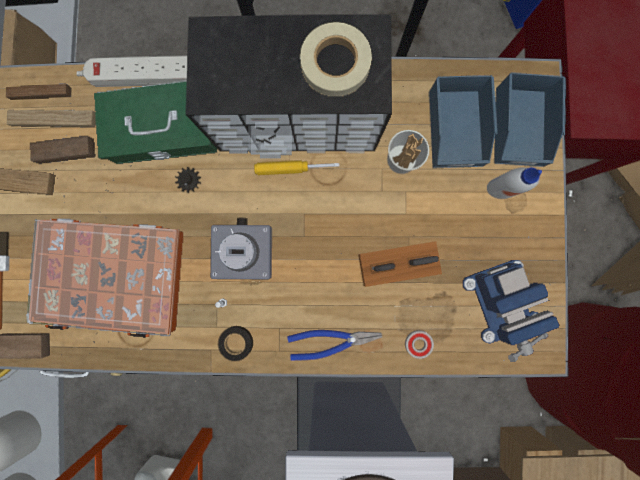

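Scene: the square-bow key is at about (416,283) with the ring key at (371,275). Top: stand at about (400,264), square key on the right (~(424,261)), grey box at about (241,252) with the keyway running roughly horizontally.

```bash
python3 - <<'E'
from h import *
c=dict(np.load('top.npz'));P=pts(c);f=c['frame']
hsv=cv2.cvtColor(f,cv2.COLOR_RGB2HSV)
def rect(m,name,box):
    x0,y0,x1,y1=box;mm=np.zeros(m.shape,bool);mm[y0:y1,x0:x1]=m[y0:y1,x0:x1]
    Q=P[mm];Q=Q[np.isfinite(Q[:,0])]
    r=cv2.minAreaRect(Q[:,:2].astype(np.float32)*1000);print(name,len(Q),np.median(Q,0).round(4),np.round(r[0],1),np.round(r[1],1),round(r[2],1))
z=P[...,2]
rect((z>.035)&(z<.055),'standtop',(345,225,455,300))
rect((z>.065),'keys',(345,225,455,300))
rect((z>.075),'rightkey',(403,225,455,300))
rect((z>.065),'leftkey',(345,225,403,300))
rect((z>.07)&(z<.09),'core',(205,215,280,285))
rect((z>.03)&(z<.066),'box',(205,222,280,285))
print('zs',z[230,225],z[275,215],z[252,250],z[252,237])
a=cv2.resize(f[210:295,195:285],None,fx=6,fy=6,interpolation=cv2.INTER_CUBIC)
b=cv2.resize(f[225:300,350:450],None,fx=3,fy=3)
cv2.imwrite('pics/box.png',a[:,:,::-1])
# scene
c=dict(np.load('scene.npz'));P=pts(c);z=P[...,2]
rect((z>.035)&(z<.055),'standtop',(335,255,450,335))
rect((z>.058),'rightkey',(398,255,440,310))
rect((z>.058),'leftkey',(350,255,390,310))
rect((z>.07)&(z<.09),'core',(200,205,290,265))
E
```

```text
standtop 2253 [ 0.5147 -0.0498  0.0442] [515.6 -51.1] [ 60.1 139.6] 9.9
keys 307 [ 0.5182 -0.0662  0.0971] [516.1 -52.7] [ 10.9 107.2] 9.6
rightkey 175 [ 0.5216 -0.0815  0.1006] [521.4 -83.7] [10.9 44.3] 8.7
leftkey 122 [ 0.5096 -0.0162  0.0908] [509.8 -18. ] [ 9.9 36.5] 9.3
core 896 [0.5364 0.2407 0.0763] [536.5 241.4] [59.8 61.4] 0.1
box 2299 [0.5356 0.2313 0.0375] [539.5 241.3] [103.5 111.5] 0.2
zs 0.038230468167615994 0.03734687496845279 0.07691965973767645 0.05166573206330394
standtop 2454 [ 0.504  -0.0529  0.0438] [513.6 -50.8] [ 64.2 140.9] 9.5
rightkey 819 [ 0.5158 -0.0859  0.0839] [518.5 -84.5] [13.5 44.2] 8.5
leftkey 375 [ 0.5055 -0.0184  0.0764] [506.6 -17.8] [10.3 36.5] 9.3
core 586 [0.5297 0.2389 0.0759] [532.7 240.9] [60.4 61. ] 7.0
```

View pics/box.png

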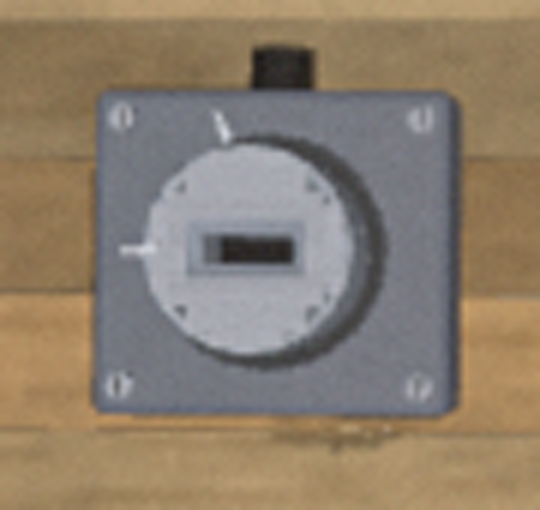

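Box yaw is ≈0°, with home on +y and the stop mark reached clockwise. Sizes match (stand 60×140, key 44×11, core ~61). The key is at about (0.5205, -0.084) with yaw ≈9.6°, and the keyway at (0.535, 0.241). I'll turn the tool to yaw -80.4 and go above the key.

{"op": "apply_moves", "data": {"targets": [[1,0,0,0,0,0,0.0737],[1,0,0,0,0,0,0.0737],[1,0,0,0,0,0,0.0737],[1,0,0,0,0,0,0.0737],[1,0,0,0,0,0,0.0737],[1,0,0,0,0,0,0.0737],[1,0,0,0,0,0,0.0737],[1,0,0,0,0,0,0.0737],[1,0,0,0,0,0,0.0737],[1,0,0,0,0,0,0.0737],[1,0.0328,-0.0095,0,0,0,0],[1,0.0328,-0.0095,0,0,0,0],[1,0.0328,-0.0095,0,0,0,0],[1,0.0328,-0.0095,0,0,0,0],[1,0.0328,-0.0095,0,0,0,0],[1,0.0328,-0.0095,0,0,0,0],[1,0.0328,-0.0095,0,0,0,0],[1,0.0328,-0.0095,0,0,0,0],[1,0.0328,-0.0095,0,0,0,0],[1,0.0328,-0.0095,0,0,0,0]]}}

```text
time_s: 1.77
tcp_pos: [0.3128, 0.3453, 0.2454]
eef_rot: [180.0, -0.0, -80.4]
contact_force: [0.3, -0.2, -0.3]
gripper_width: 0.0877
gripper_force: 0.0
```

{"op": "apply_moves", "data": {"targets": [[1,0.0328,-0.0095,0,0,0,0],[1,0.0328,-0.0095,0,0,0,0],[1,0.0328,-0.0095,0,0,0,0],[1,0.0328,-0.0095,0,0,0,0],[1,0.0328,-0.0095,0,0,0,0],[1,0.0328,-0.0095,0,0,0,0],[1,0.0328,-0.0095,0,0,0,0],[1,0.0328,-0.0095,0,0,0,0],[1,0.0328,-0.0095,0,0,0,0],[1,0.0328,-0.0095,0,0,0,0],[1,0.0328,-0.0095,0,0,0,0],[1,0.0328,-0.0095,0,0,0,0],[1,0.0328,-0.0095,0,0,0,0],[1,0.0328,-0.0095,0,0,0,0],[1,0,0,0,0,0,0],[1,0,0,0,0,0,0],[1,0,0,0,0,0,0]]}}

```text
time_s: 3.18
tcp_pos: [0.5197, -0.0837, 0.245]
eef_rot: [179.9, 0.0, -80.5]
contact_force: [-0.8, 0.2, 1.0]
gripper_width: 0.0875
gripper_force: 0.0
```

```bash
cat >> h.py <<'E'
from scipy.spatial.transform import Rotation as R
def delta(x,y,z,yaw):
    "tool-axis shift (1=1 m) and turn (1=90deg) from the measured pose to a target, tool down"
    s=get_state();A=R.from_euler('xyz',s['eef_rot'],degrees=True)
    B=R.from_euler('xyz',[180,0,yaw],degrees=True)
    print('at',s['time_s'],s['tcp_pos'].round(4),s['eef_rot'].round(2),s['contact_force'].round(1),s['gripper_width'])
    print('shift',A.inv().apply(np.array([x,y,z])-s['tcp_pos']).round(4),'turn',((A.inv()*B).as_rotvec(degrees=True)/90).round(4))
E
python3 - <<'E'
from h import *
c=capture('wrist');save(c,'w1');np.savez('w1',**c);P=pts(c);z=P[...,2]
delta(.5205,-.084,.08,-80.4)
for lo,hi,n in((.09,.11,'keytop'),(.08,.099,'ring'),(.035,.05,'stand')):
    m=((z>lo)&(z<hi)).astype(np.uint8)
    k,l,s,ce=cv2.connectedComponentsWithStats(m)
    for i in range(1,k):
        if s[i,4]>150:
            Q=P[l==i];r=cv2.minAreaRect(Q[:,:2].astype(np.float32)*1000);print(n,s[i],np.round(r[0],1),np.round(r[1],1),round(r[2],1),np.median(Q[:,2]))
E
```

```text
at 3.2333 [ 0.5197 -0.0831  0.2453] [ 1.7997e+02  2.0000e-02 -8.0410e+01] [-0.6  0.8  0.1] 0.0875845573567238
shift [ 0.001  -0.0007  0.1653] turn [ 0.0004  0.0002 -0.0001]
keytop [ 371    0   93   95 4537] [ 478.3 -220.2] [45.2 79.4] 37.7 0.10614336795909246
keytop [ 498    0   40   79 1351] [ 412.  -237.3] [20. 55.] 33.6 0.10162841753950402
keytop [ 33 201  29  10 166] [721.2 -72.4] [ 3.7 10.7] 70.7 0.10023743957253323
keytop [ 58 204  32  43 505] [700.1 -60.7] [14.  29.1] 15.2 0.099931674099902
keytop [308 204  15  58 778] [520.7 -84.2] [10.8 43. ] 9.1 0.10271121276316941
keytop [  0 270  47  16 512] [747.7  -6.6] [ 7.8 36. ] 88.8 0.09872038447050385
keytop [310 295  12  30 308] [509.  -17.2] [ 9.2 26.2] 9.3 0.09373216729534636
ring [136   0  37   9 204] [ 656.3 -223. ] [23.3  4.6] 12.8 0.08680283378022774
ring [368   0  81  96 878] [ 481.6 -213.9] [28.6 82.8] 58.8 0.09068787367613024
ring [498   0  32  81 697] [ 413.  -235.5] [18.1 56.4] 41.2 0.09314376284038645
ring [ 38 200  32  17 179] [722.6 -67.4] [12.6 12.2] 75.1 0.0897004495689343
ring [ 69 201  26  43 469] [700.2 -60.4] [11.7 30.8] 7.6 0.08938192027188235
ring [  0 264  54  22 620] [750.9  -9.4] [12.  43.4] 75.2 0.08864434465663176
ring [310 286  12  41 457] [509.  -17.4] [ 9.4 35. ] 9.5 0.09252227520729323
stand [162   0  39  26 310] [ 651.  -228.3] [33.8  9.1] 34.9 0.042576679377923005
stand [   0    4  123  143 1750] [ 748.4 -166.4] [103.8  98.3] 0.4 0.04194622840090936
stand [ 93 174  43  64 413] [696.5 -68.9] [22.6 59.5] 28.4 0.042611066112255624
stand [ 58 178  24  21 220] [738.4 -75.8] [26.3  4.2] 57.4 0.04297161867292759
stand [ 281  178   69  147 8154] [514.9 -49.7] [ 60.1 140.6] 9.8 0.046133284749424436
stand [ 82 235  29  11 176] [713.2 -29.9] [24.3  4. ] 1.2 0.04309689672310332
stand [  0 244  85  42 671] [764.4  -6.9] [26.1 83.5] 70.1 0.04336364002074439
```

View pics/w1.png

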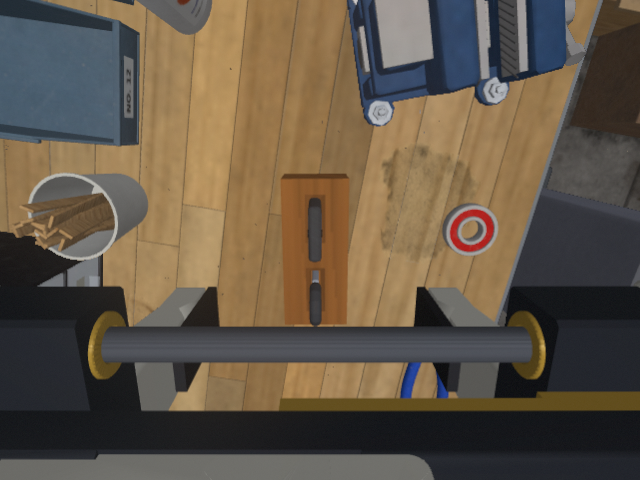

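The wrist view shows the stand centred at (315,250), with the square key at (315,231) upright and the ring key at (315,303). Its position (0.5207, -0.0842) agrees with the top view. I'll descend and grip.

{"op": "apply_moves", "data": {"targets": [[1,0.0012,-0.0008,0.0205,0,0,0],[1,0,0,0.0205,0,0,0],[1,0,0,0.0205,0,0,0],[1,0,0,0.0205,0,0,0],[1,0,0,0.0205,0,0,0],[1,0,0,0.0205,0,0,0],[1,0,0,0.0205,0,0,0],[1,0,0,0.0215,0,0,0],[1,0,0,0,0,0,0],[0,0,0,0,0,0,0],[0,0,0,0,0,0,0],[0,0,0,0,0,0,0],[0,0,0,0,0,0,0],[0,0,0,0,0,0,0],[0,0,0,0,0,0,0],[0,0,0,0,0,0,0],[0,0,0,0,0,0,0],[0,0,0,0,0,0,0],[0,0,0,0,0,0,0]], "newtons": 40}}

```text
time_s: 4.82
tcp_pos: [0.5211, -0.0847, 0.0805]
eef_rot: [180.0, -0.0, -80.4]
contact_force: [0.7, -0.5, -0.0]
gripper_width: 0.0263
gripper_force: 0.0
```

Not yet closed; wait on.

{"op": "apply_moves", "data": {"targets": [[0,0,0,0,0,0,0],[0,0,0,0,0,0,0],[0,0,0,0,0,0,0],[0,0,0,0,0,0,0],[0,0,0,0,0,0,0],[0,0,0,0,0,0,0],[0,0,0,0,0,0,0],[0,0,0,0,0,0,0]]}}

```text
time_s: 5.48
tcp_pos: [0.5211, -0.0846, 0.0805]
eef_rot: [180.0, 0.0, -80.4]
contact_force: [0.9, 0.0, -0.8]
gripper_width: 0.0098
gripper_force: 40.0
```

{"op": "apply_moves", "data": {"targets": [[0,0,0,-0.008,0,0,0],[0,0,0,-0.015,0,0,0],[0,0,0,-0.015,0,0,0],[0,0,0,-0.015,0,0,0],[0,0,0,-0.02,0,0,0],[0,0,0,-0.02,0,0,0],[0,0,0,-0.02,0,0,0],[0,0,0,0,0,0,0.0267],[0,0,0,0,0,0,0.04],[0,0,0,0,0,0,0.04]]}}

```text
time_s: 6.32
tcp_pos: [0.5212, -0.0845, 0.1947]
eef_rot: [-179.9, 0.0, -90.2]
contact_force: [-0.1, -0.6, -1.6]
gripper_width: 0.0095
gripper_force: 40.0
```

{"op": "apply_moves", "data": {"targets": [[0,-0.01,-0.0015,0,0,0,0],[0,-0.02,-0.0015,0,0,0,0],[0,-0.02,-0.0015,0,0,0,0],[0,-0.02,-0.0015,0,0,0,0],[0,-0.02,-0.0015,0,0,0,0],[0,-0.02,-0.0015,0,0,0,0],[0,-0.02,-0.0015,0,0,0,0],[0,-0.02,-0.0015,0,0,0,0],[0,-0.02,-0.0015,0,0,0,0],[0,-0.02,-0.0015,0,0,0,0],[0,-0.02,0,0,0,0,0],[0,-0.02,0,0,0,0,0],[0,-0.02,0,0,0,0,0],[0,-0.02,0,0,0,0,0],[0,-0.02,0,0,0,0,0],[0,-0.015,0,0,0,0,0],[0,-0.01,0,0,0,0,0],[0,-0.01,0,0,0,0,0],[0,0,0,0,0,0,0],[0,0,0,0,0,0,0]]}}

```text
time_s: 7.98
tcp_pos: [0.5361, 0.2405, 0.1934]
eef_rot: [180.0, -0.0, -90.0]
contact_force: [-0.2, -0.6, -0.1]
gripper_width: 0.0096
gripper_force: 40.0
```

```bash
python3 - <<'E'
from h import *
delta(.536,.241,.19,-90)
c=capture('wrist');save(c,'w2');np.savez('w2',**c)
c=capture('scene');np.savez('s2',**c)
cv2.imwrite('pics/s2.png',cv2.resize(c['frame'][120:300,140:380],None,fx=3,fy=3)[:,:,::-1])
E
```

```text
at 7.9833 [0.5361 0.2405 0.1934] [ 1.7998e+02 -2.0000e-02 -8.9980e+01] [-0.2 -0.6 -0.1] 0.009552625175252502
shift [-0.0005  0.0001  0.0034] turn [ 0.0002 -0.0002  0.0002]
```

View pics/w2.png

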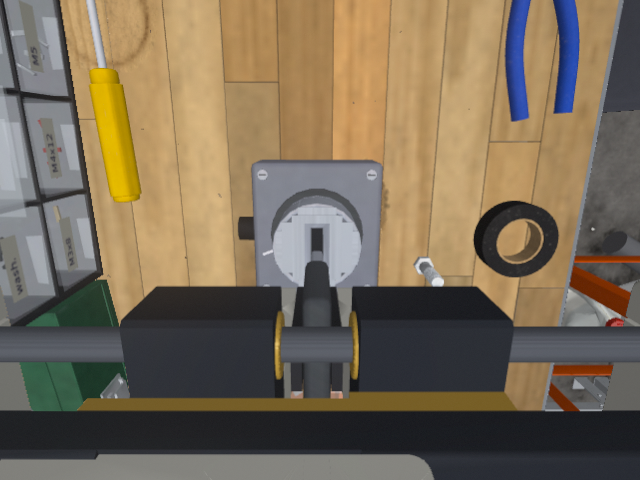

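View pics/s2.png

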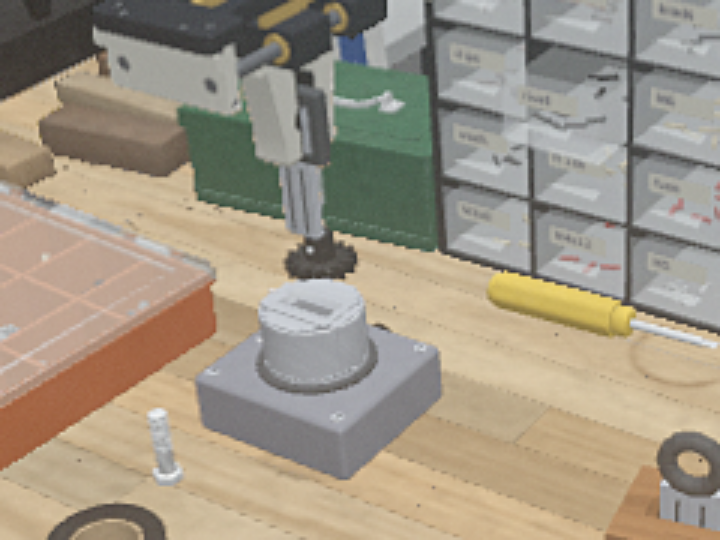

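The key is held upright above the core, and in the wrist view the keyway column (~317) lines up with the key (~316). One closer core measurement from the wrist view follows.

```bash
python3 - <<'E'
from h import *
c=dict(np.load('w2.npz'));P=pts(c);z=P[...,2]
m=np.zeros(z.shape,bool);m[180:288,262:375]=True
m&=(z>.068)&(z<.088)
Q=P[m][:,:2]*1000;print(len(Q),np.median(P[m][:,2]),Q.min(0),Q.max(0))
cn=max(cv2.findContours(m.astype(np.uint8),0,1)[0],key=len)[:,0]
E=P[cn[:,1],cn[:,0]][:,:2]*1000
E=E[E[:,1]<Q[:,1].max()-25]
A=np.c_[2*E,np.ones(len(E))];s=np.linalg.lstsq(A,(E**2).sum(1),rcond=None)[0]
print('circle',s[:2],np.sqrt(s[2]+s[0]**2+s[1]**2))
# keyway
d=np.zeros(z.shape,bool);d[222:262,300:335]=True;d&=(z<.07);q=P[d];print('slot x',np.median(q[:,0]),q[:,0].min(),q[:,0].max(),q[:,1].min(),len(q))
# key bow in wrist view
k=np.zeros(z.shape,bool);k[260:400,295:340]=True;k&=(z>.17)&(z<.25);q=P[k];print('key',len(q),q.min(0) if len(q) else '',q.max(0) if len(q) else '')
E
```

```text
5011 0.07834997184335579 [504.93254243 211.61333048] [566.12469436 271.08611609]
circle [535.63675881 233.61748563] 22.451913246020023
slot x 0.5354496669105354 0.5311617540316161 0.5400380157770386 0.23280537683652222 312
key 3834 [0.52644076 0.21897826 0.17438351] [0.54510334 0.25978826 0.22306338]
```

{"op": "apply_moves", "data": {"targets": [[0,-0.0012,0.0005,0.008,0,0,0],[0,0,0,0.01,0,0,0],[0,0,0,0.01,0,0,0],[0,0,0,0.008,0,0,0],[0,0,0,0.004,0,0,0],[0,0,0,0.003,0,0,0],[0,0,0,0.003,0,0,0],[0,0,0,0.003,0,0,0],[0,0,0,0,0,0,0]]}}

```text
time_s: 8.83
tcp_pos: [0.5356, 0.2416, 0.1441]
eef_rot: [180.0, -0.0, -90.0]
contact_force: [-0.9, -0.8, -1.5]
gripper_width: 0.0095
gripper_force: 40.0
```

{"op": "apply_moves", "data": {"targets": [[0,0,0,0.003,0,0,0],[0,0,0,0.003,0,0,0],[0,0,0,0,0,0,0]]}}

```text
time_s: 9.08
tcp_pos: [0.5355, 0.2415, 0.138]
eef_rot: [180.0, -0.0, -90.0]
contact_force: [0.2, 0.5, -0.6]
gripper_width: 0.0098
gripper_force: 40.0
```

{"op": "apply_moves", "data": {"targets": [[0,0,0,0.003,0,0,0],[0,0,0,0.003,0,0,0],[0,0,0,0.003,0,0,0],[0,0,0,0.003,0,0,0],[0,0,0,0.003,0,0,0],[0,0,0,0.001,0,0,0],[0,0,0,0,0,0,0],[0,0,0,0,0,0,0],[0,0,0,0,0,0,0]]}}

```text
time_s: 9.83
tcp_pos: [0.5359, 0.2417, 0.1227]
eef_rot: [-180.0, 0.0, -90.0]
contact_force: [-0.5, -1.0, -0.0]
gripper_width: 0.01
gripper_force: 40.0
```

{"op": "apply_moves", "data": {"targets": [[0,0,0,0,0,0,0.046],[0,0,0,0,0,0,0.046],[0,0,0,0,0,0,0.046],[0,0,0,0,0,0,0.046],[0,0,0,0,0,0,0.046],[0,0,0,0,0,0,0.046],[0,0,0,0,0,0,0.046],[0,0,0,0,0,0,0.046],[0,0,0,0,0,0,0.046],[0,0,0,0,0,0,0.046],[0,0,0,0,0,0,0.046],[0,0,0,0,0,0,0.046],[0,0,0,0,0,0,0.046],[0,0,0,0,0,0,0.046],[0,0,0,0,0,0,0.046],[0,0,0,0,0,0,0.046],[0,0,0,0,0,0,0.046],[0,0,0,0,0,0,0.046],[0,0,0,0,0,0,0],[0,0,0,0,0,0,0]]}}

```text
time_s: 11.5
tcp_pos: [0.5358, 0.2418, 0.1228]
eef_rot: [180.0, 0.0, -164.4]
contact_force: [-0.3, 0.5, -0.2]
gripper_width: 0.0096
gripper_force: 40.0
```

```bash
python3 - <<'E'
from h import *
s=get_state();print(s['moment'],s['contact_force'],s['tcp_pos'],s['eef_rot'])
E
```

```text
[ 0.42725561  0.27407754 -0.00845508] [-0.26579711  0.48726593 -0.17824097] [0.53578244 0.24178189 0.12277158] [ 1.79984520e+02  1.79390044e-02 -1.64404546e+02]
```

{"op": "apply_moves", "data": {"targets": [[0,0,0,0,0,0,-0.047],[0,0,0,0,0,0,-0.047],[0,0,0,0,0,0,-0.047],[0,0,0,0,0,0,-0.047],[0,0,0,0,0,0,-0.047],[0,0,0,0,0,0,-0.047],[0,0,0,0,0,0,-0.047],[0,0,0,0,0,0,-0.047],[0,0,0,0,0,0,-0.047],[0,0,0,0,0,0,-0.047],[0,0,0,0,0,0,-0.047],[0,0,0,0,0,0,-0.047],[0,0,0,0,0,0,-0.047],[0,0,0,0,0,0,-0.047],[0,0,0,0,0,0,-0.047],[0,0,0,0,0,0,-0.047],[0,0,0,0,0,0,-0.047],[0,0,0,0,0,0,-0.047],[0,0,0,0,0,0,-0.047],[0,0,0,0,0,0,0]]}}

```text
time_s: 13.17
tcp_pos: [0.5359, 0.2416, 0.1227]
eef_rot: [-180.0, -0.0, -83.8]
contact_force: [0.8, 0.7, -0.8]
gripper_width: 0.0099
gripper_force: 40.0
```

{"op": "apply_moves", "data": {"targets": [[0,0,0,0,0,0,0],[0,0,0,0,0,0,0],[0,0,0,0,0,0,0.035],[0,0,0,0,0,0,0.033],[0,0,0,-0.005,0,0,0],[0,0,0,-0.008,0,0,0],[0,0,0,-0.008,0,0,0],[0,0,0,-0.01,0,0,0],[0,0,0,-0.01,0,0,0],[0,0,0,-0.01,0,0,0],[0,0,0,-0.01,0,0,0],[0,0,0,-0.01,0,0,0],[0,0,0,0,0,0,0]]}}

```text
time_s: 14.25
tcp_pos: [0.5368, 0.2422, 0.1964]
eef_rot: [-179.8, 0.1, -90.3]
contact_force: [0.6, 0.2, -0.7]
gripper_width: 0.0096
gripper_force: 40.0
```

```bash
python3 - <<'E'
from h import *
delta(.5211,-.0846,.19,-80.4)
c=capture('top');np.savez('t3',**c);s=capture('scene')
f=lambda a:cv2.resize(a,(400,400),interpolation=cv2.INTER_CUBIC)
cv2.imwrite('pics/t3.png',np.hstack([f(c['frame'][200:300,190:290]),f(s['frame'][130:280,180:330])])[:,:,::-1])
E
```

```text
at 14.25 [0.5368 0.2422 0.1964] [-1.7982e+02  1.2000e-01 -9.0260e+01] [ 0.6  0.2 -0.7] 0.009640810827145565
shift [0.3269 0.0142 0.0057] turn [-0.0022  0.0012 -0.1096]
```

View pics/t3.png

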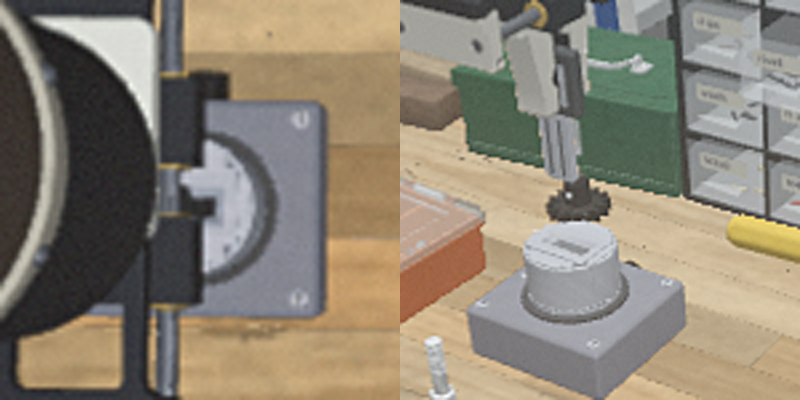

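The key is out and still upright in the grip, and the keyway is back home. I'll return it to the stand.

{"op": "apply_moves", "data": {"targets": [[0,0.01,0.0013,0,0,0,0],[0,0.02,0.0013,0,0,0,0],[0,0.02,0.0013,0,0,0,0],[0,0.02,0.0013,0,0,0,0],[0,0.02,0.0013,0,0,0,0],[0,0.02,0.0013,0,0,0,0],[0,0.02,0.0013,0,0,0,0],[0,0.02,0.0013,0,0,0,0],[0,0.02,0.0013,0,0,0,0],[0,0.02,0.0013,0,0,0,0],[0,0.02,0,0,0,0,0],[0,0.02,0,0,0,0,0],[0,0.02,0,0,0,0,0],[0,0.02,0,0,0,0,0],[0,0.02,0,0,0,0,0],[0,0.0164,0,0,0,0,0],[0,0.01,0,0,0,0,-0.0366],[0,0.01,0,0,0,0,-0.0365],[0,0,0,0,0,0,-0.0365],[0,0,0,0,0,0,0]]}}

```text
time_s: 16.02
tcp_pos: [0.5208, -0.0857, 0.1927]
eef_rot: [179.9, 0.0, -80.4]
contact_force: [-0.3, -0.2, -1.6]
gripper_width: 0.0098
gripper_force: 40.0
```

{"op": "apply_moves", "data": {"targets": [[0,0,0,0,0,0,0],[0,0,0,0,0,0,0],[0,0,0,0,0,0,0]]}}

```text
time_s: 16.27
tcp_pos: [0.5215, -0.0846, 0.1934]
eef_rot: [180.0, 0.0, -80.5]
contact_force: [-0.0, 0.1, -0.4]
gripper_width: 0.0097
gripper_force: 40.0
```

```bash
python3 - <<'E'
from h import *
delta(.5211,-.0846,.0805,-80.4)
E
```

```text
at 16.2667 [ 0.5215 -0.0846  0.1934] [179.97   0.   -80.47] [-0.   0.1 -0.4] 0.009727932476503071
shift [-0.      0.0003  0.1129] turn [ 0.0003  0.     -0.0008]
```

{"op": "apply_moves", "data": {"targets": [[0,0,0.0003,0.01,0,0,0],[0,0,0,0.015,0,0,0],[0,0,0,0.015,0,0,0],[0,0,0,0.015,0,0,0],[0,0,0,0.01,0,0,0],[0,0,0,0.008,0,0,0],[0,0,0,0.004,0,0,0],[0,0,0,0.003,0,0,0],[0,0,0,0.003,0,0,0],[0,0,0,0.003,0,0,0],[0,0,0,0,0,0,0]]}}

```text
time_s: 17.18
tcp_pos: [0.5214, -0.0848, 0.1074]
eef_rot: [180.0, 0.0, -80.4]
contact_force: [0.4, -0.1, -0.7]
gripper_width: 0.0096
gripper_force: 40.0
```

{"op": "apply_moves", "data": {"targets": [[0,0,0,0.004,0,0,0],[0,0,0,0.004,0,0,0],[0,0,0,0.004,0,0,0],[0,0,0,0.004,0,0,0],[0,0,0,0.004,0,0,0],[0,0,0,0.003,0,0,0],[0,0,0,0.002,0,0,0],[0,0,0,0,0,0,0],[0,0,0,0,0,0,0]]}}

```text
time_s: 17.93
tcp_pos: [0.5214, -0.0848, 0.0825]
eef_rot: [180.0, -0.0, -80.4]
contact_force: [0.2, 0.5, -0.6]
gripper_width: 0.01
gripper_force: 40.0
```

Free of contact so far. Lower the last 2 mm and release.

{"op": "apply_moves", "data": {"targets": [[0,0,0,0.001,0,0,0],[0,0,0,0.001,0,0,0],[0,0,0,0,0,0,0],[0,0,0,0,0,0,0],[0.3,0,0,0,0,0,0],[0.3,0,0,0,0,0,0],[0.3,0,0,0,0,0,0],[1,0,0,0,0,0,0],[1,0,0,0,0,0,0],[1,0,0,0,0,0,0],[1,0,0,0,0,0,0],[1,0,0,0,0,0,0],[1,0,0,0,0,0,0],[1,0,0,0,0,0,0],[1,0,0,0,0,0,0],[1,0,0,0,0,0,0]]}}

```text
time_s: 19.27
tcp_pos: [0.5214, -0.0848, 0.0806]
eef_rot: [-180.0, -0.0, -80.4]
contact_force: [0.3, 0.7, 0.2]
gripper_width: 0.0808
gripper_force: 0.0
```

{"op": "apply_moves", "data": {"targets": [[1,0,0,-0.005,0,0,0],[1,0,0,-0.015,0,0,0],[1,0,0,-0.02,0,0,0],[1,0,0,-0.02,0,0,0],[1,0,0,-0.02,0,0,0],[1,0,0,-0.02,0,0,0],[1,0,0,-0.02,0,0,0],[1,0,0,-0.02,0,0,0],[1,0,0,-0.02,0,0,0],[1,0,0,0,0,0,0],[1,0,0,0,0,0,0],[1,0,0,0,0,0,0]]}}

```text
time_s: 20.27
tcp_pos: [0.521, -0.0847, 0.2404]
eef_rot: [180.0, 0.0, -80.4]
contact_force: [-0.4, -0.4, -0.4]
gripper_width: 0.0876
gripper_force: 0.0
```

```bash
python3 - <<'E'
from h import *
c=capture('wrist');P=pts(c);z=P[...,2]
for b,n in(((295,190,345,265),'right'),((295,270,345,325),'ring')):
    m=np.zeros(z.shape,bool);m[b[1]:b[3],b[0]:b[2]]=True;m&=(z>.085);Q=P[m]
    r=cv2.minAreaRect(Q[:,:2].astype(np.float32)*1000);print(n,np.round(r[0],1),np.round(r[1],1),round(r[2],1),np.percentile(Q[:,2],[50,98]))
t=capture('top');s=capture('scene')
f=lambda a:cv2.resize(a,(400,400),interpolation=cv2.INTER_CUBIC)
cv2.imwrite('pics/e.png',np.hstack([f(t['frame'][200:300,190:290]),f(s['frame'][230:350,330:450])])[:,:,::-1])
E
```

```text
right [521.1 -84.1] [10.6 43. ] 9.9 [0.10266687 0.1044851 ]
ring [509.9 -20.1] [ 9.1 26.8] 9.5 [0.09299363 0.09647822]
```

View pics/e.png

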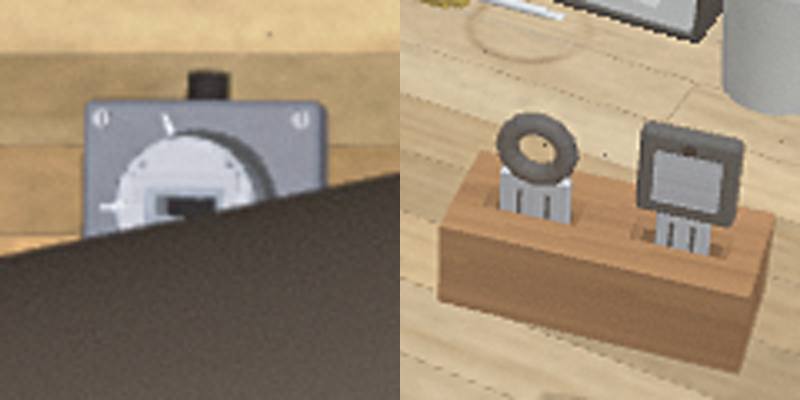

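The square key stands fully down in its slot, with its top at z = 0.1027 as at the start. The ring key is undisturbed and the keyway is horizontal at home.

```bash
python3 -c "
from plant import close_job
print(close_job())"
```

```text
the job is handed in; nothing more can be done
None
```

The job is handed in: the square-bow key was inserted about 26 mm deep, turned clockwise to the stop and back home, and returned upright and fully down in its own slot; the ring key was left alone, and the final images agree, though `close_job()` returned no verdict.

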